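# Eject a jammed tube with the lift-gate lever

### The arm

A 7-joint arm with a two-finger parallel gripper is mounted at the origin on a cart in front of the work surface, level with it; the furniture and walls round the work are solid. World frame = base frame: x ahead of the robot, y to its left, z up, the work surface at z = 0. Lengths are in m, angles in rad, forces in N, time in s.
With the tool pointing down it reaches from about 0.425 to 0.875 m from the base axis. Payload 4.7 kg.
Tool frame: the origin (TCP) lies at the very end of the fingers, on their centre line; the grasp point (between the pads) lies 19 mm behind it; z points along the fingers, y is the line along which they close (so a half turn about z gives the same grasp; the last joint's range is limited). The gripper opens to 85 mm and grips with 20 to 120 N. Pads are 22 mm wide; open, the fingers measure 114 mm over their backs; the gripper's body (76 mm by 85 mm) begins 54 mm behind the grasp point. The pads swing forward as they close: fully open they stand 13 mm farther back than shut.
Start: joints at [-1.111, 0.321, -0.07, 1.45, 0.023, 1.371, -0.057], TCP at [0.28, 0.586, 0.231] pointing down, gripper open.
Joint ranges: [-2.86, 2.86], [-0.3, 2.09], [-1.38, 1.24], [0.06, 2.45], [-1.56, 4.7], [0.09, 2.05], [-2.69, 2.69]. Speed limits (rad/s): [2.57, 2.57, 3.14, 3.14, 3.14, 3.14, 3.14].

### API

Orientations are given as [roll, pitch, yaw] about the fixed x, y, z axes, in that order (R = Rz(yaw) Ry(pitch) Rx(roll)).
In Python, from cell import env gives the robot as it stands.
- The arm moves only by the tool apply_moves, never from a script. Its argument "plan" is a list of rows, each an object with "translation": the shift along the world's x, y, z in cm, a list of three; "turn": the turn about the world's z in degrees. A call has 1 to 10 rows; each row is the pose to reach, as a shift and turn from the pose commanded when the call began; what a row does not reach only later rows make up. A row lasts 1/8 s, in which the tool goes at most 62.5 mm and 10.7 degrees, less where a joint would pass 70% of its speed; a pose out of reach is approached as far as the arm can. A call with a gripper value outside its range is refused whole. "fingers" is the finger opening in cm, from 0 to 8.54, set as the call begins (left out, the last holds). The fingers move at their own pace and stop on an object; "newtons" is the grip in N (left out, the last holds). Time passes only in rows, so rows that repeat a pose let the fingers close. It gives the time, the measured TCP pose, the force, the opening and the grip force at its end, in the units of the state.
- env.get_obs(): the state, without advancing time (a new reading comes with each control period).
- env.get_image(name): name is "scene" or "top" or "wrist"; returns the picture (384x512x3 uint8, blue, green, red); there is no depth.
- env.get_calibration(name): a dict with "mtx" (3x3 intrinsics, pixels), "origin" and "rotation" of the camera in the world. Camera axes: x right, y down, z forward; pixel columns grow to the right and rows downward; lengths in m; the calibration is good to about 2 mm. The wrist camera is an equidistant fisheye: a pixel r from the principal point sees the ray r / f radians off the axis. A picture is of the moment at which its call begins: read the wrist's pose just before it. get_calibration takes no time and is no camera call; for the wrist camera it gives the pose at the moment of the call.
- env.close_job(): hands the job in; it is judged then, once.
The state is a dict: "clock": time; "joint_pos": joint angles; "joint_velocities": joint speeds; "effort": joint torques, N m; "eef_pos": TCP position; "tool_rot": TCP orientation; "wrist_force": force on the tool from outside, world axes, zero at the start; "wrist_torque": the same for the moment, N m; "gripper_width": finger opening in m; "finger_force": force on a finger pad.
Only numpy, scipy, OpenCV 4.12 (cv2) and the standard library are available. Lean on these libraries where they do the work, as an engineer would, in place of code of your own. Each camera call takes 0.05 s, during which the arm holds its last target. There are 200 camera calls.

### The job

The sample tube with the orange cap is jammed in the feed rail under the splash hood. Lift the red lever out of its parking notch, push it along its slot so that the scraper drives the tube out of the open end into the orange tray, and let the lever drop fully home in the far notch, which you have to find by feel: do not force the lever against the gate, do not touch the tube with the gripper, and leave the other things on the bench where they are.

Things in the scene. Friction and masses are not known exactly. Their poses are not given: they have to be found in the camera images.
- ejector: Fixed feed rail: grey base plate, aluminium T-slot channel, white back panel, clear splash hood with blue rim; 145 x 250 mm, 290 mm high. Origin on the bench under it; x points away from the operator to the back panel (face at x = +62 mm), y along the rail towards its open end and the tray, z up.
- rail_end (a point): Open end of the T-slot channel, on the middle of its floor, 16 mm above the bench. The channel is 39 mm wide inside; its lips, 62 mm above the bench, leave a slot 16 mm wide. Axes as the ejector's.
- hood_edge (a point): Middle of the hood's front edge, 281 mm above the bench (sheet and rim 275 to 287 mm), 250 mm long along y. The hood reaches from here level to the back panel and stands just over the lever: come in from the operator's side with the gripper leaning as the lever does. Axes as the ejector's.
- handle (a point): Middle of the red lever handle: 26 mm wide along the ejector's y (grasp across this), 24 mm deep, 60 mm long, with a black disc of 34 mm 33 mm below the point, a plain cap on top. Site z points up along the lever, which leans 35 degrees from vertical towards the operator (ejector -x); y as the ejector's. 168 mm high when parked. The lever never turns: it only lifts along z and slides along y.
- lift (a joint): Lift of the lever along its own axis, m: 0 = fully home (collar in a notch), 0.012 = collar rests on top of the gate, 0.030 = upper stop. A spring and its weight pull it down with about 9 to 11 N; let go, it drops by itself, damped.
- slide (a joint): Travel of lever and scraper along the rail to the open end, m: starts at 0 to 0.006, stop at 0.125; 2 to 5 N moves it. It leaves the parking notch only with lift above 0.012. The far notch's centre lies anywhere from 0.088 to 0.112, not reported; the slot goes on beyond. Pushed lightly and slowly (20 mm/s), not held up, the lever drops 12 mm into it and the slide is blocked.
- gate: Inclined steel gate plate, square to the lever, 68 mm wide, 14 mm thick, with a slot 14 mm wide along the ejector's y. In it are a parking notch 50 mm long and the far notch, 16.5 mm long (the collar is 12 mm). This body's origin and axes are the ejector's and do not tell where the notches are. Over 35 N between collar and gate is forcing.
- collar: Brass block on the lever's stem, 22 mm across, 12 mm along the slot, 22 mm high, which sits in the notches; origin on the lever axis, 65 mm below the handle point, level with the gate's upper face when the lever is fully down. Axes as the handle's.
- scrap_tray: Orange open tray fixed at the rail's open end, 80 mm (x) x 172 mm (y), walls 32 mm high; origin under its centre, axes as the ejector's; inner floor 4 mm above the bench.
- jam_tube: Sample tube with orange cap, 114 mm long, barrel 28 mm, cap 34 mm in diameter, lying in the channel with its cap towards the tray and standing out of the open end, foot 4 to 12 mm ahead of the scraper. Origin at the centre of its foot, its z axis points to the cap.
- tube_mid (a point): Middle of that tube, 57 mm from its foot, on its axis.
- acid_bottle: white bottle with red cap, 62 mm across, 136 mm tall; origin at the centre of its underside. Bystander, leave it.
- std_bottle: white bottle with blue cap, 50 mm across, 106 mm tall; origin at the centre of its underside. Bystander, leave it.
- goggle_case: small white case with blue lid, 64x96x28 mm; origin at the centre of its underside. Bystander, leave it.
- label_roll: white label roll lying flat, 56 mm across, 30 mm high; origin at the centre of its underside. Bystander, leave it.
- tip_box: dark blue box with clear lid, 90x124x68 mm; origin at the centre of its underside. Bystander, leave it.

How it is judged:
On the way, in this order (a step that is already met when the one before it is completed fails the run):
1. the lever is lifted out of its parking notch (value of joint lift above 0.0125 m and value of joint slide below 0.05 m), for 0.1 s.
2. the tube has been driven out of the rail into the tray (y of tube_mid in the frame of scrap_tray between -0.032 and 0.08 m and x of tube_mid in the frame of scrap_tray between -0.036 and 0.036 m and z of tube_mid in the frame of scrap_tray below 0.03 m), for 0.2 s.
At the end, for the whole second after the job is handed in: The tube lies at rest in the orange tray, clear of the rail (its middle inside the tray, at least 54 mm past the rail side of the tray floor, and lower than 30 mm), and the lever is down within 4 mm of fully home in the far notch (slide over 80 mm) (all of step 2 and value of joint lift below 0.004 m and value of joint slide above 0.08 m and linear speed of jam_tube below 0.02 m/s and velocity of joint lift below 0.01 m/s); the robot touches nothing.
It fails at once if the lever is forced against the gate (over 35 N between collar and gate) (contact force between collar and gate above 35 N).
It fails at once if the gripper touches the tube (contact force between the fingers and jam_tube above 0.5 N).
It fails at once if a bystander is moved by more than 30 mm (distance of any of acid_bottle, std_bottle, goggle_case, label_roll, tip_box from where it was at the start of the episode above 0.03 m).
It also fails if it takes over 40 s, if anything falls off the work surface, if the arm or the gripper's body presses on something with over 40 N, if the wrist force passes 120 N, or if a joint passes its speed limit or range.

## Working session

There is one attempt and no reset: what is moved stays moved. The work goes in short steps, Python scripts to look and compute and a tool call to move; the robot and the scene stay as the last step left them, time stands still between calls to the robot, and variables do not carry over. Pictures are saved under pics/ and viewed, at most 10 in all, crops included, and the job is handed in when it is done.

Besides the shell and the picture viewer there is one more tool, called after "Emit:" by a JSON object that holds its "op" and its "data". apply_moves: Moves the arm, as the interface text tells. Its arguments: {"type":"object","properties":{"plan":{"type":"array"},"fingers":{"type":"number"},"newtons":{"type":"number"}},"required":["plan"]}

```bash
mkdir -p pics; python3 - <<'E'
from cell import env
import cv2,numpy as np
o=env.get_obs();print({k:np.round(v,3).tolist() for k,v in o.items()})
for n in("scene","top"):
    im=env.get_image(n);cv2.imwrite(f"pics/{n}0.png",im)
    c=env.get_calibration(n);print(n,{k:np.round(v,4).tolist() for k,v in c.items()})
E
```

```text
{'clock': 0.0, 'joint_pos': [-1.111, 0.322, -0.07, 1.452, 0.023, 1.371, -0.057], 'joint_velocities': [0.002, -0.0, 0.0, -0.0, -0.001, -0.0, 0.0], 'effort': [-0.0, -49.358, -0.383, -31.433, 0.013, 0.011, 0.0], 'eef_pos': [0.28, 0.586, 0.23], 'tool_rot': [-3.14, 0.0, 2.696], 'wrist_force': [0.05, 0.233, -0.532], 'wrist_torque': [0.033, -0.013, -0.038], 'finger_force': 0.0, 'gripper_width': 0.085}
scene {'mtx': [[415.8555, 0.0, 251.3369], [0.0, 415.8555, 189.2897], [0.0, 0.0, 1.0]], 'origin': [0.9975, 0.8625, 0.8964], 'rotation': [-2.3585, 0.0098, 2.3649]}
top {'mtx': [[392.7464, 0.0, 252.3319], [0.0, 392.7464, 192.4866], [0.0, 0.0, 1.0]], 'origin': [-0.0436, 0.5886, 0.9122], 'rotation': [-2.4584, 0.0082, -2.017]}
```

View pics/scene0.png

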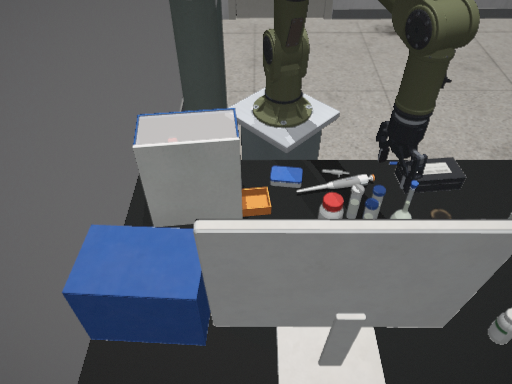

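View pics/top0.png

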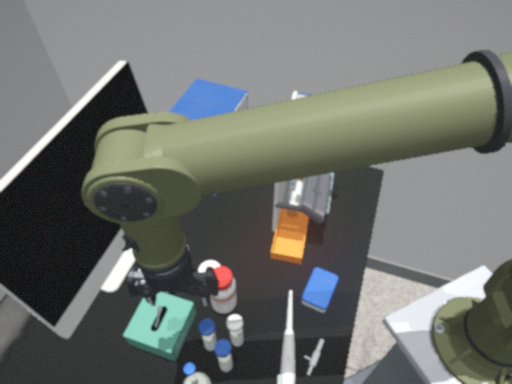

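```bash
cat > h.py <<'E'
from cell import env
import cv2,numpy as np
from scipy.spatial.transform import Rotation as R
def ray(n,px,c=None):
    c=c or env.get_calibration(n);K=np.array(c["mtx"]);Rm=R.from_euler("xyz",c["rotation"]).as_matrix()
    if n=="wrist":
        d=np.array([(px[0]-K[0,2])/K[0,0],(px[1]-K[1,2])/K[1,1]]);r=np.hypot(*d)
        v=np.r_[d/max(r,1e-9)*np.sin(r),np.cos(r)]
    else: v=np.linalg.inv(K)@[px[0],px[1],1]
    return np.array(c["origin"]),Rm@v
def onz(n,px,z,c=None):
    o,v=ray(n,px,c);return o+v*(z-o[2])/v[2]
def proj(n,p,c=None):
    c=c or env.get_calibration(n);K=np.array(c["mtx"]);Rm=R.from_euler("xyz",c["rotation"]).as_matrix()
    v=Rm.T@(np.array(p)-c["origin"])
    if n=="wrist":
        t=np.arctan2(np.hypot(v[0],v[1]),v[2]);u=v[:2]/np.hypot(v[0],v[1])*t
    else: u=v[:2]/v[2]
    return np.array([K[0,0]*u[0]+K[0,2],K[1,1]*u[1]+K[1,2]])
E
python3 - <<'E'
from h import *
np.set_printoptions(precision=3,suppress=True)
print("base check",proj("scene",[0,0,0]))
for p in[(138,116),(237,110),(242,143),(139,148)]:print(p,onz("scene",p,.281))
for p in[(243,190),(268,188),(271,213),(243,214)]:print("tray",p,onz("scene",p,.032))
for p in[(281,209),(309,213),(303,249),(273,246)]:print("trayT",p,onz("top",p,.032))
print("blue",onz("top",(321,285),.028),onz("scene",(287,175),.028))
a=cv2.imread("pics/scene0.png")[85:245,110:310];b=cv2.imread("pics/top0.png")[150:330,190:390]
cv2.imwrite("pics/c.png",np.hstack([cv2.resize(a,(400,320),interpolation=2),cv2.resize(b,(400,320),interpolation=2)]))
E
```

```text
base check [282.124 109.431]
(138, 116) [0.592 0.03  0.281]
(237, 110) [0.396 0.189 0.281]
(242, 143) [0.48  0.296 0.281]
(139, 148) [0.662 0.14  0.281]
tray (243, 190) [0.42  0.228 0.032]
tray (268, 188) [0.362 0.274 0.032]
tray (271, 213) [0.427 0.348 0.032]
tray (243, 214) [0.484 0.295 0.032]
trayT (281, 209) [0.517 0.24  0.032]
trayT (309, 213) [0.471 0.177 0.032]
trayT (303, 249) [0.379 0.25  0.032]
trayT (273, 246) [0.42  0.315 0.032]
blue [0.274 0.26  0.028] [0.278 0.273 0.028]
```

View pics/c.png

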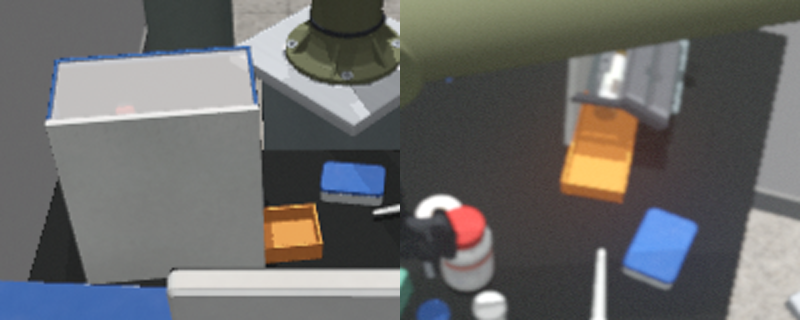

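```bash
python3 - <<'E'
from h import *
np.set_printoptions(precision=4,suppress=True)
im=env.get_image("scene")
hsv=cv2.cvtColor(im,cv2.COLOR_BGR2HSV).astype(int)
roi=np.zeros(im.shape[:2],bool);roi[118:145,145:235]=1
red=(im[...,2].astype(int)-im[...,1]>12)&roi
ys,xs=np.nonzero(red);print("red",len(xs),xs.min(),xs.max(),ys.min(),ys.max(),xs.mean(),ys.mean())
m=np.array([xs.mean(),ys.mean()])
blue=((hsv[...,0]>95)&(hsv[...,0]<130)&(hsv[...,1]>110));blue[:100]=0;blue[160:]=0;blue[:,:128]=0;blue[:,245:]=0
ys,xs=np.nonzero(blue)
# front edge fit
s=(xs>146)&(xs<232)&(ys<125)
k=np.polyfit(xs[s],ys[s],1);print("front rim line",k,s.sum(),(ys[s]-np.polyval(k,xs[s])).std())
print("corners blue",xs.min(),xs.max())
a=onz("scene",(140,np.polyval(k,140)),.281)[:2];b=onz("scene",(237,np.polyval(k,237)),.281)[:2]
ya=(b-a)/np.linalg.norm(b-a);th=np.arctan2(ya[1],ya[0])-np.pi/2;xa=np.array([np.cos(th),np.sin(th)])
mid=(a+b)/2;print("yaw deg",np.degrees(th),"mid",mid,np.linalg.norm(b-a))
for z in(.17,.18,.19,.2):
    p=onz("scene",m,z)[:2]-mid;print(z,"red rel hood edge x,y",p@xa,p@ya)
for p in[(239,143),(135,147)]:
    q=onz("scene",p,.29)[:2]-mid;print("panel top rear corner rel",q@xa,q@ya)
for n,P in(("scene",[(243,190),(268,188),(271,213),(243,214)]),("top",[(303,249),(273,246)])):
    for p in P:
        q=onz(n,p,.032)[:2]-mid;print(n,p,q@xa,q@ya)
E
```

```text
red 35 168 176 138 141 172.11428571428573 139.54285714285714
front rim line [ -0.0749 125.1831] 130 0.49012909635252594
corners blue 133 238
yaw deg 52.18481457313273 mid [0.4866 0.1047] 0.2487411425891577
0.17 red rel hood edge x,y -0.03076164380331775 -0.059457227621210626
0.18 red rel hood edge x,y -0.017784422960709808 -0.057798726596784346
0.19 red rel hood edge x,y -0.004807202118101861 -0.05614022557235805
0.2 red rel hood edge x,y 0.008170018724506085 -0.05448172454793177
panel top rear corner rel 0.15792044755437656 0.11469438951644885
panel top rear corner rel 0.1416925854217644 -0.12396727182963167
scene (243, 190) 0.05615886996496268 0.12825403793823129
scene (268, 188) 0.0571912806730843 0.20205228971808975
scene (271, 213) 0.15536513089401183 0.19612167897798127
scene (243, 214) 0.14932523436738748 0.11866239988963126
top (303, 249) 0.048251711635472976 0.1740639356070251
top (273, 246) 0.12565637781354272 0.18127218618508537
```

Emit:
{"op": "apply_moves", "data": {"plan": [{"translation": [0, 0, 6], "turn": 0}, {"translation": [0, 0, 12], "turn": 0}, {"translation": [0, 0, 18], "turn": 0}, {"translation": [0, 0, 24], "turn": 0}, {"translation": [0, 0, 30], "turn": 0}, {"translation": [0, 0, 36], "turn": 0}, {"translation": [0, 0, 42], "turn": 0}, {"translation": [0, 0, 48], "turn": 0}, {"translation": [0, 0, 54], "turn": 0}]}}

```text
clock: 1.27
eef_pos: [0.2564, 0.5451, 0.641]
tool_rot: [2.997, -0.01, 2.694]
wrist_force: [-1.0, 0.3, -0.5]
gripper_width: 0.0855
finger_force: 0.0
```

Emit:
{"op": "apply_moves", "data": {"plan": [{"translation": [0, 0, -6], "turn": 10}, {"translation": [0, 0, -12], "turn": 20}, {"translation": [0, 0, -18], "turn": 30}]}}

```text
clock: 1.65
eef_pos: [0.2551, 0.5429, 0.4622]
tool_rot: [2.99, -0.009, -3.058]
wrist_force: [1.1, 1.1, 0.7]
gripper_width: 0.0852
finger_force: 0.0
```

Emit:
{"op": "apply_moves", "data": {"plan": [{"translation": [0, 0, 0], "turn": -10.5}, {"translation": [0, 0, 0], "turn": -21}, {"translation": [0, 0, 0], "turn": -31.5}, {"translation": [0, 0, 0], "turn": -42}, {"translation": [0, 0, 0], "turn": -52.5}, {"translation": [0, 0, 0], "turn": -63}, {"translation": [0, 0, 0], "turn": -73.5}, {"translation": [0, 0, 0], "turn": -84}, {"translation": [0, 0, 0], "turn": -94.5}, {"translation": [0, 0, 0], "turn": -105}]}}

```text
clock: 2.9
eef_pos: [0.2559, 0.5433, 0.4637]
tool_rot: [2.99, -0.005, 1.379]
wrist_force: [-0.4, -0.1, -0.6]
gripper_width: 0.0854
finger_force: 0.0
```

Emit:
{"op": "apply_moves", "data": {"plan": [{"translation": [0, 0, 0], "turn": -10}, {"translation": [0, 0, 0], "turn": -20}, {"translation": [0, 0, 0], "turn": -29}, {"translation": [0, 0, 5], "turn": -29}, {"translation": [0, 0, 11], "turn": -29}, {"translation": [0, 0, 17], "turn": -29}, {"translation": [0, 0, 23], "turn": -29}, {"translation": [0, 0, 29], "turn": -29}, {"translation": [0, 0, 35], "turn": -29}, {"translation": [0, 0, 41], "turn": -29}]}}

```text
clock: 4.15
eef_pos: [0.2444, 0.4807, 0.7097]
tool_rot: [3.116, -0.266, 0.869]
wrist_force: [3.3, -0.9, -1.1]
gripper_width: 0.0853
finger_force: 0.0
```

```bash
cat > st.py <<'E'
from h import *
np.set_printoptions(precision=3,suppress=True)
o=env.get_obs();M=R.from_euler("xyz",o["tool_rot"]).as_matrix();z=M[:,2];y=M[:,1]
print("t",o["clock"],"j",np.array(o["joint_pos"]),"p",np.array(o["eef_pos"]),"F",np.array(o["wrist_force"]),o["gripper_width"])
print("lean",np.degrees(np.arccos(-z[2])),"az",np.degrees(np.arctan2(z[1],z[0])),"yaxis az",np.degrees(np.arctan2(y[1],y[0])),"y dip",np.degrees(np.arcsin(y[2])),"arm az",np.degrees(np.arctan2(o["eef_pos"][1],o["eef_pos"][0])))
E
python3 st.py
```

```text
t 4.15 j [-1.779  0.167  0.781  0.708 -0.059  2.053 -1.76 ] p [0.244 0.481 0.71 ] F [ 3.347 -0.917 -1.071] 0.08526132399279422
lean 15.31413538370845 az 44.18693418152497 yaxis az -40.587265764555866 y dip 1.4287235412700758 arm az 63.04747783035916
```

Emit:
{"op": "apply_moves", "data": {"plan": [{"translation": [4, -4.4, -5], "turn": -8}, {"translation": [8, -8.8, -10], "turn": -16}, {"translation": [12, -13, -10], "turn": -24}, {"translation": [16, -18, -10], "turn": -33}, {"translation": [20, -22, -10], "turn": -33}, {"translation": [25, -28, -10], "turn": -33}, {"translation": [26.5, -29.5, -5], "turn": -33}, {"translation": [26.5, -29.5, 0], "turn": -33}, {"translation": [26.5, -29.5, 6], "turn": -33}, {"translation": [26.5, -29.5, 12], "turn": -33}]}}

```text
clock: 5.4
eef_pos: [0.5046, 0.1906, 0.7257]
tool_rot: [3.104, -0.291, 0.293]
wrist_force: [0.6, 0.6, -0.6]
gripper_width: 0.0853
finger_force: 0.0
```

```bash
python3 st.py
```

```text
t 5.4 j [-0.947  0.159  0.679  0.67  -0.071  2.053 -1.614] p [0.505 0.191 0.726] F [ 0.613  0.613 -0.607] 0.08526535220565627
lean 16.832835489984724 az 9.256121671539553 yaxis az -73.82639894336116 y dip 2.0868326931007326 arm az 20.692640096844734
```

Works; continue pushing up to gain lean.

Emit:
{"op": "apply_moves", "data": {"plan": [{"translation": [0, 0, 6], "turn": 2}, {"translation": [0, 0, 12], "turn": 4}, {"translation": [0, 0, 18], "turn": 4}, {"translation": [0, 0, 24], "turn": 4}, {"translation": [0, 0, 30], "turn": 4}]}}

```text
clock: 6.02
eef_pos: [0.4903, 0.181, 0.767]
tool_rot: [3.101, -0.373, 0.367]
wrist_force: [-1.0, 0.9, -0.3]
gripper_width: 0.0852
finger_force: 0.0
```

```bash
python3 st.py
```

```text
t 6.025 j [-0.971  0.123  0.704  0.618 -0.077  2.053 -1.547] p [0.49  0.181 0.767] F [-1.01   0.884 -0.296] 0.08524750758957193
lean 21.495443143154695 az 14.687513646715217 yaxis az -69.83390617835795 y dip 2.153266207353432 arm az 20.25917961748579
```

Emit:
{"op": "apply_moves", "data": {"plan": [{"translation": [0, 0, 6], "turn": -9}, {"translation": [0, 0, 12], "turn": -9}, {"translation": [0, 0, 18], "turn": -9}, {"translation": [0, 0, 24], "turn": -9}, {"translation": [0, 0, 30], "turn": -9}, {"translation": [0, 0, 36], "turn": -9}, {"translation": [0, 0, 42], "turn": -9}, {"translation": [0, 0, 48], "turn": -9}]}}

```text
clock: 7.02
eef_pos: [0.4788, 0.1602, 0.804]
tool_rot: [3.105, -0.455, 0.213]
wrist_force: [0.3, 0.6, -0.5]
gripper_width: 0.0852
finger_force: 0.0
```

```bash
python3 st.py
```

```text
t 7.025 j [-1.31   0.125  1.142  0.577 -0.095  2.053 -1.628] p [0.479 0.16  0.804] F [ 0.26   0.617 -0.537] 0.08515910816756472
lean 26.162297153183786 az 7.487391721124813 yaxis az -78.72428161340976 y dip 1.8589841236971862 arm az 18.49705195236378
```

Emit:
{"op": "apply_moves", "data": {"plan": [{"translation": [3, 1, 6], "turn": 0}, {"translation": [6, 2, 12], "turn": 0}, {"translation": [9, 3, 18], "turn": 0}, {"translation": [12, 4, 24], "turn": 0}, {"translation": [12, 4, 30], "turn": 0}]}}

```text
clock: 7.65
eef_pos: [0.5357, 0.1719, 0.8255]
tool_rot: [3.108, -0.524, 0.215]
wrist_force: [0.9, 0.3, 0.4]
gripper_width: 0.0856
finger_force: 0.0
```

```bash
python3 st.py
```

```text
t 7.65 j [-0.714  0.243  0.594  0.353 -0.14   2.053 -1.633] p [0.536 0.172 0.826] F [0.873 0.324 0.386] 0.08564398318230848
lean 30.089520541200788 az 8.443279682639323 yaxis az -78.64051079225442 y dip 1.6885365223194042 arm az 17.78937373893387
```

Emit:
{"op": "apply_moves", "data": {"plan": [{"translation": [3, 1, 6], "turn": 0}, {"translation": [6, 2, 12], "turn": 0}, {"translation": [9, 3, 18], "turn": 0}, {"translation": [12, 4, 24], "turn": 0}, {"translation": [14, 4.5, 30], "turn": 0}, {"translation": [16, 5, 36], "turn": 0}]}}

```text
clock: 8.4
eef_pos: [0.5758, 0.1779, 0.8403]
tool_rot: [3.11, -0.588, 0.218]
wrist_force: [0.9, -0.3, -0.4]
gripper_width: 0.0856
finger_force: 0.0
```

```bash
python3 st.py
```

```text
t 8.4 j [-0.55   0.351  0.578  0.175 -0.279  2.053 -1.628] p [0.576 0.178 0.84 ] F [ 0.85  -0.253 -0.391] 0.08555185490971504
lean 33.71765258325719 az 9.276029846270882 yaxis az -78.49821096236239 y dip 1.4846818555336263 arm az 17.173427750994144
```

Emit:
{"op": "apply_moves", "data": {"plan": [{"translation": [-2.5, -4, -4], "turn": 8}, {"translation": [-5, -8, -8], "turn": 16}, {"translation": [-7, -12, -12], "turn": 24}, {"translation": [-9, -16, -16], "turn": 32}, {"translation": [-10.5, -19, -21], "turn": 40.5}, {"translation": [-10.5, -19, -27], "turn": 40.5}, {"translation": [-10.5, -19, -33], "turn": 40.5}, {"translation": [-10.5, -19, -39], "turn": 40.5}, {"translation": [-10.5, -19, -45], "turn": 40.5}, {"translation": [-10.5, -19, -51], "turn": 40.5}]}}

```text
clock: 9.65
eef_pos: [0.4716, -0.0097, 0.4174]
tool_rot: [3.108, -0.589, 0.925]
wrist_force: [0.5, 0.7, -0.3]
gripper_width: 0.0853
finger_force: 0.0
```

```bash
python3 st.py; python3 - <<'E'
from h import *
import json
c=env.get_calibration("wrist");im=env.get_image("wrist")
cv2.imwrite("pics/w1.png",im);json.dump({k:np.array(v).tolist() for k,v in c.items()},open("w1.json","w"))
im2=env.get_image("top");cv2.imwrite("pics/top1.png",im2)
im3=env.get_image("scene");cv2.imwrite("pics/scene1.png",im3)
E
```

```text
t 9.65 j [ 0.274 -0.299  0.074  1.829 -0.534  1.408 -0.274] p [ 0.472 -0.01   0.417] F [ 0.507  0.711 -0.334] 0.08533901749726891
lean 33.781622587137335 az 49.58412229059985 yaxis az -38.0497476837572 y dip 1.582035134232186 arm az -1.1768101091200422
```

View pics/w1.png

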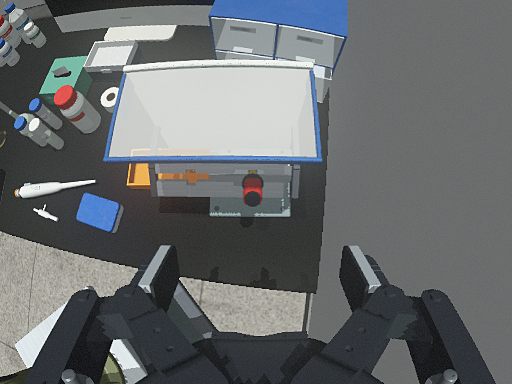

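View pics/top1.png

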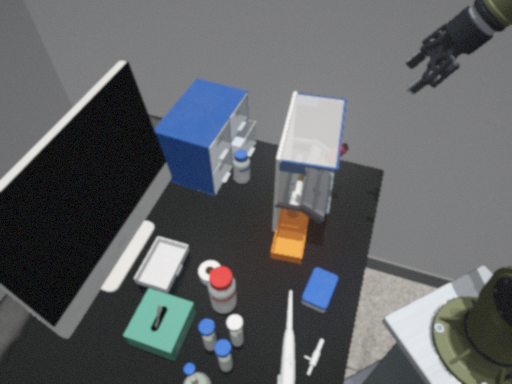

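```bash
python3 - <<'E'
from h import *
import json
np.set_printoptions(precision=4,suppress=True)
c=json.load(open("w1.json"));im=cv2.imread("pics/w1.png");t=cv2.imread("pics/top1.png")
def red(im,r):
    i=im.astype(int);m=(i[...,2]-i[...,1]>50)&(i[...,2]-i[...,0]>50);z=np.zeros_like(m);z[r[1]:r[3],r[0]:r[2]]=m[r[1]:r[3],r[0]:r[2]]
    ys,xs=np.nonzero(z);print(len(xs),xs.min(),xs.max(),ys.min(),ys.max());return xs.mean(),ys.mean()
a=red(im,(235,165,275,215));b=red(t,(335,135,355,165));print(a,b)
o1,d1=ray("wrist",a,c);o2,d2=ray("top",b);d1/=np.linalg.norm(d1);d2/=np.linalg.norm(d2)
s=np.linalg.lstsq(np.c_[d1,-d2],o2-o1,rcond=None)[0];p1=o1+s[0]*d1;p2=o2+s[1]*d2;print(p1,p2)
# hood rim: wrist & top corners
def tri(pw,pt):
    o1,d1=ray("wrist",pw,c);o2,d2=ray("top",pt)
    s=np.linalg.lstsq(np.c_[d1,-d2],o2-o1,rcond=None)[0];print(pw,o1+s[0]*d1,o2+s[1]*d2)
tri((322,160),(346,98));tri((105,159),(338,171))
for p in((322,160),(105,159)):print("wz",onz("wrist",p,.281,c))
for p in((346,98),(338,171)):print("tz",onz("top",p,.281))
cr=im[140:230,195:325];cv2.imwrite("pics/w1c.png",np.hstack([cv2.resize(cr,(650,450),interpolation=2)]))
E
```

```text
154 243 261 179 203
20 342 345 144 152
(np.float64(252.48701298701297), np.float64(189.92207792207793)) (np.float64(343.0), np.float64(149.35))
[0.5295 0.0688 0.188 ] [0.5202 0.0628 0.1852]
(322, 160) [0.5914 0.028  0.2896] [0.5907 0.0276 0.2892]
(105, 159) [0.399  0.1835 0.2837] [0.394  0.18   0.2825]
wz [0.5952 0.0292 0.281 ]
wz [0.3984 0.1852 0.281 ]
tz [0.5991 0.0202 0.281 ]
tz [0.395  0.1791 0.281 ]
```

View pics/w1c.png

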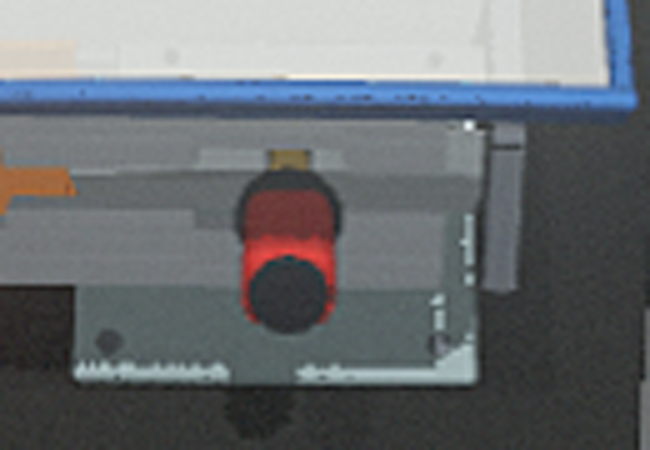

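```bash
python3 - <<'E'
from h import *
import json
np.set_printoptions(precision=4,suppress=True)
c=json.load(open("w1.json"))
y=np.radians(51.6);xa=np.array([np.cos(y),np.sin(y),0]);ya=np.array([-np.sin(y),np.cos(y),0]);ax=-.574*xa+np.array([0,0,.819])
cap=onz("wrist",(253,198.4),.194,c);disc=onz("wrist",(252.6,183),.141,c)
mid=np.array([.4968,.1072,.281])
for n,p,l in(("cap",cap,.032),("disc",disc,-.033)):
    h=p-l*ax;print(n,p,"handle",h,"rel hood",(h-mid)@xa,(h-mid)@ya)
    print(proj("top",p),proj("scene",p))
o=env.get_obs();M=R.from_euler("xyz",o["tool_rot"]).as_matrix();p=np.array(o["eef_pos"]);g=p-.019*M[:,2]
print("grasp",g,"tcp",p,"z",M[:,2])
h=(cap-.032*ax+disc+.033*ax)/2
e=h-g;print("err xa,ya,z",e@xa,e@ya,e[2], "perp/along", )
for s in(.10,.0):
    t=h+s*ax;q=t+.019*M[:,2];print(s,"tcp target",q,"delta",q-p)
print(o["joint_pos"])
E
```

```text
cap [0.5217 0.0577 0.194 ] handle [0.5332 0.0721 0.1678] rel hood -0.004896085945258187 -0.050271747046644395
[344.8815 145.9411] [171.8151 135.9777]
disc [0.5445 0.0875 0.141 ] handle [0.5327 0.0726 0.168 ] rel hood -0.0047633721744477706 -0.04964104242550201
[327.5658 158.1273] [174.4496 159.5184]
grasp [ 0.4632 -0.019   0.4305] tcp [ 0.4699 -0.0109  0.4147] z [ 0.3541  0.4238 -0.8337]
err xa,ya,z 0.11491753910093587 0.002098652591719403 -0.2626023481839568 perp/along
0.1 tcp target [0.504  0.0355 0.234 ] delta [ 0.0341  0.0464 -0.1807]
0.0 tcp target [0.5397 0.0804 0.1521] delta [ 0.0697  0.0914 -0.2626]
[ 0.2718 -0.2964  0.0788  1.8308 -0.5307  1.4116 -0.2795]
```

Emit:
{"op": "apply_moves", "data": {"plan": [{"translation": [1, 1.4, -5], "turn": 0}, {"translation": [2, 2.8, -10], "turn": 0}, {"translation": [3, 4.1, -15], "turn": 0}, {"translation": [3.4, 4.6, -18], "turn": 0}, {"translation": [3.4, 4.6, -18], "turn": 0}]}}

```text
clock: 10.42
eef_pos: [0.5077, 0.0386, 0.2414]
tool_rot: [3.108, -0.59, 0.93]
wrist_force: [-0.4, 0.0, 0.4]
gripper_width: 0.0855
finger_force: 0.0
```

```bash
python3 st.py
```

```text
t 10.425 j [ 0.208 -0.195  0.017  2.099 -0.611  1.032 -0.159] p [0.508 0.039 0.241] F [-0.404  0.002  0.372] 0.0854571274849736
lean 33.85554648275556 az 49.860502674868 yaxis az -37.76758001169853 y dip 1.590329447062805 arm az 4.350755508611893
```

Emit:
{"op": "apply_moves", "data": {"plan": [{"translation": [0.8, 1.0, -2.2], "turn": 0}, {"translation": [1.5, 2.0, -4.3], "turn": 0}, {"translation": [2.3, 3.0, -6.5], "turn": 0}, {"translation": [3.0, 3.9, -8.5], "turn": 0}, {"translation": [3.0, 3.9, -8.5], "turn": 0}]}}

```text
clock: 11.05
eef_pos: [0.5383, 0.0768, 0.1569]
tool_rot: [3.107, -0.591, 0.929]
wrist_force: [0.4, -0.7, 0.1]
gripper_width: 0.0855
finger_force: 0.0
```

```bash
python3 st.py; python3 - <<'E'
from h import *
cv2.imwrite("pics/w2.png",env.get_image("wrist"))
E
```

```text
t 11.05 j [ 0.156 -0.057 -0.034  2.161 -0.697  0.816 -0.098] p [0.538 0.077 0.157] F [ 0.416 -0.697  0.105] 0.08551570885077855
lean 33.90286963694027 az 49.68827769820685 yaxis az -37.86915072387859 y dip 1.6405718971070333 arm az 8.121487071206387
```

View pics/w2.png

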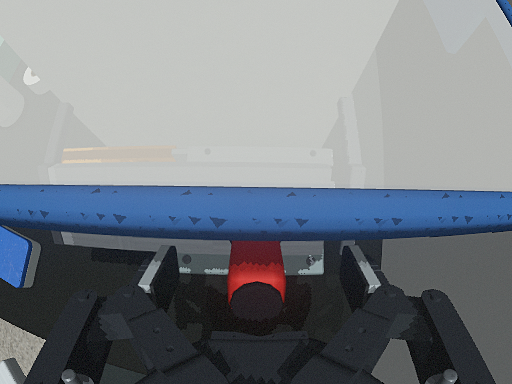

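Emit:
{"op": "apply_moves", "data": {"plan": [{"translation": [0, 0, 0], "turn": 0}, {"translation": [0, 0, 0], "turn": 0}, {"translation": [0, 0, 0], "turn": 0}, {"translation": [0, 0, 0], "turn": 0}, {"translation": [0, 0, 0], "turn": 0}], "fingers": 0, "newtons": 40}}

```text
clock: 11.72
eef_pos: [0.536, 0.0753, 0.1544]
tool_rot: [3.111, -0.589, 0.924]
wrist_force: [-2.5, -3.0, 5.7]
gripper_width: 0.0257
finger_force: 40.9
```

Emit:
{"op": "apply_moves", "data": {"plan": [{"translation": [-0.18, -0.22, 0.41], "turn": 0}, {"translation": [-0.36, -0.45, 0.82], "turn": 0}, {"translation": [-0.54, -0.67, 1.23], "turn": 0}, {"translation": [-0.71, -0.9, 1.64], "turn": 0}, {"translation": [-0.71, -0.9, 1.64], "turn": 0}, {"translation": [-0.71, -0.9, 1.64], "turn": 0}]}}

```text
clock: 12.48
eef_pos: [0.5277, 0.0687, 0.1687]
tool_rot: [3.115, -0.588, 0.924]
wrist_force: [6.0, 6.0, -7.7]
gripper_width: 0.0254
finger_force: 39.9
```

Emit:
{"op": "apply_moves", "data": {"plan": [{"translation": [-0.6, 0.5, 0], "turn": 0}, {"translation": [-1.2, 0.95, 0], "turn": 0}, {"translation": [-1.8, 1.4, 0], "turn": 0}, {"translation": [-2.4, 1.9, 0], "turn": 0}]}}

```text
clock: 12.98
eef_pos: [0.5039, 0.0873, 0.1689]
tool_rot: [3.114, -0.588, 0.924]
wrist_force: [6.4, 5.3, -6.8]
gripper_width: 0.0257
finger_force: 40.2
```

Emit:
{"op": "apply_moves", "data": {"plan": [{"translation": [-0.6, 0.5, 0], "turn": 0}, {"translation": [-1.2, 0.95, 0], "turn": 0}, {"translation": [-1.8, 1.4, 0], "turn": 0}, {"translation": [-2.4, 1.9, 0], "turn": 0}, {"translation": [-3.0, 2.4, 0], "turn": 0}, {"translation": [-3.5, 2.8, 0], "turn": 0}]}}

```text
clock: 13.72
eef_pos: [0.4687, 0.1151, 0.1689]
tool_rot: [3.114, -0.588, 0.924]
wrist_force: [5.9, 4.4, -7.2]
gripper_width: 0.0258
finger_force: 40.3
```

```bash
python3 st.py; python3 - <<'E'
from h import *
a=env.get_image("wrist");b=env.get_image("top")[130:290,230:390]
cv2.imwrite("pics/w3.png",np.hstack([cv2.resize(a,(400,300)),cv2.resize(b,(400,400))[:300]]))
E
```

```text
t 13.725 j [ 0.14  -0.244 -0.094  2.29  -0.675  0.83  -0.212] p [0.469 0.115 0.169] F [ 5.914  4.428 -7.172] 0.025755653605150187
lean 33.713272180554604 az 50.04032354760367 yaxis az -37.958597932009226 y dip 1.334710372108054 arm az 13.794358920381727
```

View pics/w3.png

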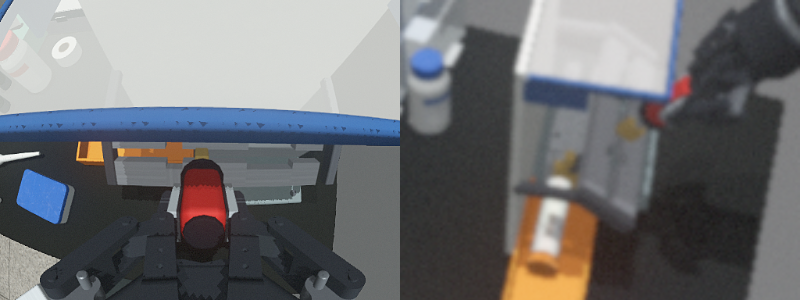

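Emit:
{"op": "apply_moves", "data": {"plan": [{"translation": [0.09, 0.11, -0.2], "turn": 0}, {"translation": [0.16, 0.2, -0.37], "turn": 0}, {"translation": [0.16, 0.2, -0.37], "turn": 0}]}}

```text
clock: 14.2
eef_pos: [0.4698, 0.1177, 0.1649]
tool_rot: [3.116, -0.588, 0.924]
wrist_force: [4.8, 7.0, -5.9]
gripper_width: 0.0254
finger_force: 39.8
```

Emit:
{"op": "apply_moves", "data": {"plan": [{"translation": [0, 0, 0], "turn": 0}, {"translation": [0, 0, 0], "turn": 0}], "fingers": 3.2, "newtons": 20}}

```text
clock: 14.45
eef_pos: [0.4714, 0.1153, 0.1664]
tool_rot: [3.11, -0.588, 0.925]
wrist_force: [-0.7, 0.4, 0.8]
gripper_width: 0.0321
finger_force: 0.3
```

```bash
python3 st.py
```

```text
t 14.45 j [ 0.138 -0.237 -0.095  2.29  -0.677  0.819 -0.208] p [0.471 0.115 0.166] F [-0.744  0.435  0.802] 0.03213271274312317
lean 33.736837500347924 az 49.72190371410741 yaxis az -38.01348766355411 y dip 1.5116660984585153 arm az 13.74582449350759
```

Emit:
{"op": "apply_moves", "data": {"plan": [{"translation": [-0.16, 0.12, 0], "turn": 0}, {"translation": [-0.31, 0.25, 0], "turn": 0}, {"translation": [-0.47, 0.37, 0], "turn": 0}, {"translation": [-0.63, 0.5, 0], "turn": 0}]}}

```text
clock: 14.95
eef_pos: [0.4654, 0.1202, 0.1666]
tool_rot: [3.109, -0.588, 0.924]
wrist_force: [0.8, -1.0, -0.1]
gripper_width: 0.0318
finger_force: 1.1
```

Emit:
{"op": "apply_moves", "data": {"plan": [{"translation": [-0.16, 0.12, 0], "turn": 0}, {"translation": [-0.31, 0.25, 0], "turn": 0}]}}

```text
clock: 15.2
eef_pos: [0.4621, 0.1229, 0.1666]
tool_rot: [3.11, -0.588, 0.925]
wrist_force: [1.1, -2.5, 0.5]
gripper_width: 0.0319
finger_force: 1.1
```

Emit:
{"op": "apply_moves", "data": {"plan": [{"translation": [-0.16, 0.12, 0], "turn": 0}, {"translation": [-0.31, 0.25, 0], "turn": 0}]}}

```text
clock: 15.45
eef_pos: [0.4589, 0.1255, 0.1666]
tool_rot: [3.11, -0.588, 0.925]
wrist_force: [0.8, -1.8, 0.8]
gripper_width: 0.0319
finger_force: 1.1
```

Emit:
{"op": "apply_moves", "data": {"plan": [{"translation": [-0.16, 0.12, 0], "turn": 0}, {"translation": [-0.31, 0.25, 0], "turn": 0}]}}

```text
clock: 15.7
eef_pos: [0.4557, 0.1281, 0.1665]
tool_rot: [3.11, -0.588, 0.925]
wrist_force: [1.0, -2.0, 1.6]
gripper_width: 0.0318
finger_force: 1.1
```

Emit:
{"op": "apply_moves", "data": {"plan": [{"translation": [-0.16, 0.12, 0], "turn": 0}, {"translation": [-0.31, 0.25, 0], "turn": 0}]}}

```text
clock: 15.95
eef_pos: [0.4526, 0.1306, 0.1664]
tool_rot: [3.11, -0.588, 0.925]
wrist_force: [0.7, -2.2, 1.3]
gripper_width: 0.0321
finger_force: 1.1
```

```bash
python3 st.py
```

```text
t 15.95 j [ 0.135 -0.287 -0.13   2.327 -0.681  0.816 -0.246] p [0.453 0.131 0.166] F [ 0.661 -2.173  1.263] 0.03211990116716077
lean 33.74557228418785 az 49.77019994801226 yaxis az -38.006333008779855 y dip 1.4847194309408542 arm az 16.102702174365472
```

Emit:
{"op": "apply_moves", "data": {"plan": [{"translation": [-0.09, 0.21, -0.16], "turn": 0}, {"translation": [-0.17, 0.43, -0.33], "turn": 0}]}}

```text
clock: 16.2
eef_pos: [0.451, 0.1351, 0.1631]
tool_rot: [3.11, -0.588, 0.925]
wrist_force: [1.4, -1.8, 0.3]
gripper_width: 0.0317
finger_force: 1.1
```

Emit:
{"op": "apply_moves", "data": {"plan": [{"translation": [-0.16, 0.12, 0], "turn": 0}, {"translation": [-0.31, 0.25, 0], "turn": 0}]}}

```text
clock: 16.45
eef_pos: [0.4472, 0.1378, 0.1627]
tool_rot: [3.112, -0.588, 0.925]
wrist_force: [1.2, 0.1, -0.9]
gripper_width: 0.0317
finger_force: 0.6
```

```bash
python3 st.py
```

```text
t 16.45 j [ 0.136 -0.296 -0.149  2.34  -0.688  0.805 -0.255] p [0.447 0.138 0.163] F [ 1.213  0.055 -0.933] 0.031714099370150954
lean 33.71185255349494 az 49.89830498664259 yaxis az -37.956800306559224 y dip 1.4304765633597591 arm az 17.128881170654093
```

Emit:
{"op": "apply_moves", "data": {"plan": [{"translation": [0, 0, 0], "turn": 0}, {"translation": [-0.08, 0.06, 0], "turn": 0}]}}

```text
clock: 16.7
eef_pos: [0.4468, 0.1381, 0.1628]
tool_rot: [3.111, -0.588, 0.925]
wrist_force: [1.3, -0.9, -0.2]
gripper_width: 0.032
finger_force: 0.6
```

```bash
python3 st.py; python3 - <<'E'
from h import *
a=env.get_image("wrist");b=env.get_image("top")[130:290,230:390]
cv2.imwrite("pics/w4.png",np.hstack([cv2.resize(a,(400,300)),cv2.resize(b,(400,400))[:300]]))
E
```

```text
t 16.7 j [ 0.141 -0.298 -0.154  2.341 -0.69   0.806 -0.255] p [0.447 0.138 0.163] F [ 1.285 -0.942 -0.245] 0.03203299017412395
lean 33.722901707485775 az 49.81988991837067 yaxis az -37.991423253737 y dip 1.4602654138619815 arm az 17.171805179554635
```

View pics/w4.png

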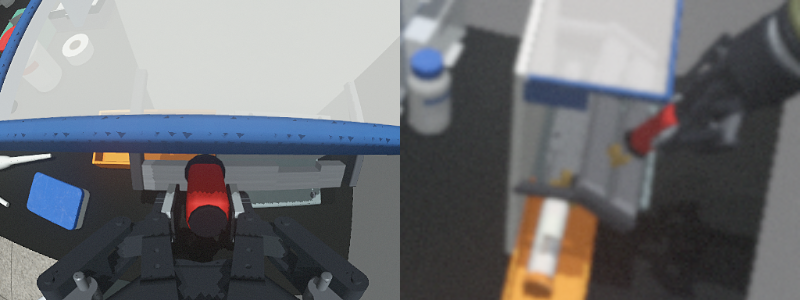

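Emit:
{"op": "apply_moves", "data": {"plan": [{"translation": [-0.08, 0.06, 0], "turn": 0}, {"translation": [-0.16, 0.12, 0], "turn": 0}]}}

```text
clock: 17.05
eef_pos: [0.4467, 0.1383, 0.1631]
tool_rot: [3.109, -0.588, 0.924]
wrist_force: [2.3, -4.1, -1.3]
gripper_width: 0.0319
finger_force: 2.4
```

```bash
python3 - <<'E'
from h import *
np.set_printoptions(precision=4,suppress=True)
c=env.get_calibration("wrist");o=env.get_obs();im=env.get_image("wrist");p=np.array(o["eef_pos"])
cv2.imwrite("w5.png",im)
y=np.radians(51.6);xa=np.array([np.cos(y),np.sin(y),0]);ya=np.array([-np.sin(y),np.cos(y),0]);ax=-.574*xa+np.array([0,0,.819])
print(p,np.array(o["wrist_force"]),"Fy",np.array(o["wrist_force"])@ya)
h0=np.array([.533,.0723,.168])
for s in(.1,.105,.11):
  for l in(0,.012):
    h=h0+s*ya+l*ax;print(s,l,"cap px/512 img",proj("wrist",h+.032*ax,c),"disc",proj("wrist",h-.033*ax,c), "top red mid",proj("top",h))
t=env.get_image("top").astype(int);m=(t[...,2]-t[...,1]>60)&(t[...,1]<70);m[:,:330]=0;m[200:]=0
ys,xs=np.nonzero(m);print("top red",len(xs),xs.mean(),ys.mean(),ys.min(),ys.max())
i=im.astype(int);m=(i[...,2]-i[...,1]>60)&(i[...,1]<80);m[:,:200]=0;m[:,320:]=0
ys,xs=np.nonzero(m);print("wrist red",xs.min(),xs.max(),ys.min(),ys.max())
E
```

```text
[0.4467 0.1383 0.1631] [ 2.323  -4.0825 -1.2959] Fy -4.356390660972076
0.1 0 cap px/512 img [280.4544 282.568 ] disc [272.0033 219.9978] top red mid [332.5504 179.7507]
0.1 0.012 cap px/512 img [282.7603 300.0029] disc [273.1797 228.5891] top red mid [335.9341 177.6024]
0.105 0 cap px/512 img [269.2006 282.6432] disc [264.1549 219.9369] top red mid [332.3566 181.2279]
0.105 0.012 cap px/512 img [270.594  300.1456] disc [264.8519 228.5378] top red mid [335.7493 179.086 ]
0.11 0 cap px/512 img [257.8955 282.6316] disc [256.2887 219.862 ] top red mid [332.1616 182.7144]
0.11 0.012 cap px/512 img [258.3632 300.1686] disc [256.5029 228.4664] top red mid [335.5633 180.5789]
top red 57 335.4561403508772 177.140350877193 172 183
wrist red 239 293 210 292
```

Emit:
{"op": "apply_moves", "data": {"plan": [{"translation": [0.3, -0.2, 0], "turn": 0}, {"translation": [0.3, -0.2, 0], "turn": 0}], "fingers": 3.2}}

```text
clock: 17.4
eef_pos: [0.4485, 0.1378, 0.1627]
tool_rot: [3.113, -0.588, 0.925]
wrist_force: [-0.2, 0.2, 0.5]
gripper_width: 0.0321
finger_force: 0.0
```

Emit:
{"op": "apply_moves", "data": {"plan": [{"translation": [0, 0, 0], "turn": 0}, {"translation": [0, 0, 0], "turn": 0}, {"translation": [0, 0, 0], "turn": 0}, {"translation": [0.8, -0.6, 0], "turn": 0}, {"translation": [1.6, -1.2, 0], "turn": 0}], "fingers": 8.5}}

```text
clock: 18.02
eef_pos: [0.4657, 0.1246, 0.163]
tool_rot: [3.11, -0.588, 0.925]
wrist_force: [0.5, -1.1, -0.2]
gripper_width: 0.0852
finger_force: 0.0
```

```bash
python3 st.py;python3 - <<'E'
from h import *
a=env.get_image("wrist");b=env.get_image("top")[130:290,230:390]
cv2.imwrite("pics/w6.png",np.hstack([cv2.resize(a,(400,300)),cv2.resize(b,(400,400))[:300]]))
E
```

```text
t 18.025 j [ 0.163 -0.247 -0.14   2.305 -0.692  0.809 -0.215] p [0.466 0.125 0.163] F [ 0.521 -1.084 -0.183] 0.08522729801064932
lean 33.75392477014476 az 49.75790131539948 yaxis az -38.011919304280894 y dip 1.489667140410546 arm az 14.97778792638542
```

View pics/w6.png

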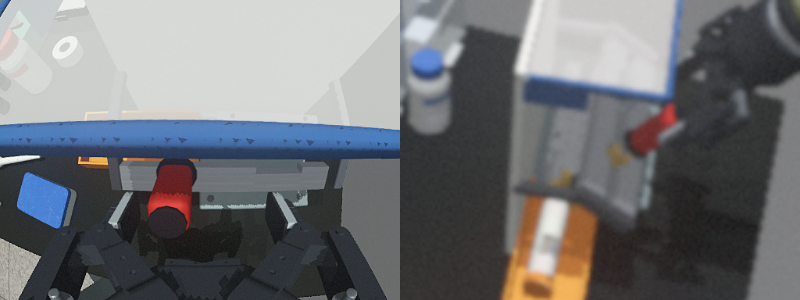

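```bash
python3 - <<'E'
from h import *
np.set_printoptions(precision=3,suppress=True)
mid=np.array([.4968,.1072,0]);y=np.radians(51.6);xa=np.array([np.cos(y),np.sin(y),0]);ya=np.array([-np.sin(y),np.cos(y),0])
def r(px,z):
    q=onz("top",px,z)-mid;return np.array([q@xa,q@ya])
for p in((303,249),(273,246)):print("tray far rim",r(p,.032))
for p,z in(((305,263),.004),((272,259),.004)):print("outer",r(p,z))
for z in(.02,.03,.04):print(z,"foot",r((292.8,209),z),"cap",r((286,239),z))
b=env.get_image("top")[170:270,250:330];s=env.get_image("scene")[180:230,220:290]
cv2.imwrite("pics/tr.png",np.hstack([cv2.resize(b,(400,500),interpolation=2),cv2.resize(s,(400,286),interpolation=2)[:,:]if 0 else cv2.copyMakeBorder(cv2.resize(s,(400,286),interpolation=2),0,214,0,0,0)]))
E
```

```text
tray far rim [0.038 0.181]
tray far rim [0.115 0.189]
outer [0.027 0.204]
outer [0.113 0.211]
0.02 foot [0.085 0.05 ] cap [0.087 0.153]
0.03 foot [0.084 0.058] cap [0.086 0.159]
0.04 foot [0.084 0.065] cap [0.086 0.166]
```

View pics/tr.png

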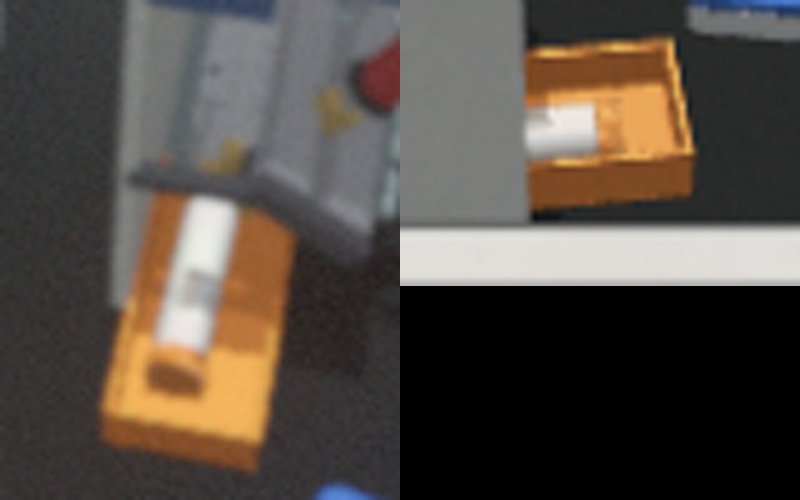

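```bash
python3 - <<'E'
from h import *
np.set_printoptions(precision=3,suppress=True)
mid=np.array([.4968,.1072,0]);y=np.radians(51.6);xa=np.array([np.cos(y),np.sin(y),0]);ya=np.array([-np.sin(y),np.cos(y),0])
def r(n,px,z):
    q=onz(n,px,z)-mid;return np.array([q@xa,q@ya])
R1=r("top",(303,258),.032);R2=r("top",(270.6,251),.032);print("rim",R1,R2,"bottom",r("top",(301,264),.0),r("top",(270.6,257),.0))
for z in(.021,.03):print("cap end",r("top",(285.2,244.4),z),"foot",r("top",(292.4,209),z))
# scene: cap far end ~ crop (622,125)-> px
print("scene cap end",r("scene",(220+222*70/400,180+125*50/286),.021),"far rim corners",r("scene",(220+275*.175,180+40*.175),.032),r("scene",(220+290*.175,180+152*.175),.032))
E
```

```text
rim [0.034 0.207] [0.119 0.205] bottom [0.037 0.207] [0.118 0.204]
cap end [0.086 0.171] foot [0.086 0.051]
cap end [0.085 0.176] foot [0.086 0.058]
scene cap end [0.089 0.177] far rim corners [0.043 0.21 ] [0.121 0.207]
```

Emit:
{"op": "apply_moves", "data": {"plan": [{"translation": [-0.6, -0.75, 1.4], "turn": 0}, {"translation": [-1.2, -1.5, 2.7], "turn": 0}, {"translation": [-1.8, -2.2, 4.1], "turn": 0}, {"translation": [-1.8, -2.2, 4.1], "turn": 0}]}}

```text
clock: 18.73
eef_pos: [0.4574, 0.1011, 0.2004]
tool_rot: [3.118, -0.587, 0.924]
wrist_force: [0.4, 0.4, -0.3]
gripper_width: 0.0854
finger_force: 0.0
```

```bash
python3 st.py
```

```text
t 18.725 j [ 0.271 -0.301 -0.162  2.262 -0.675  0.942 -0.204] p [0.457 0.101 0.2  ] F [ 0.381  0.356 -0.254] 0.08536139552215168
lean 33.681956577574844 az 50.46513096574345 yaxis az -37.812506788476334 y dip 1.1475629940330716 arm az 12.461760326335224
```

Emit:
{"op": "apply_moves", "data": {"plan": [{"translation": [-0.2, -1.2, 0.8], "turn": 0}, {"translation": [-0.3, -2.4, 1.6], "turn": 0}, {"translation": [1, -4, 2.2], "turn": 0}, {"translation": [3, -6.5, 3], "turn": 0}, {"translation": [5, -9, 5], "turn": 0}]}}

```text
clock: 19.35
eef_pos: [0.5073, 0.0099, 0.2495]
tool_rot: [3.12, -0.586, 0.923]
wrist_force: [0.1, -0.1, 0.0]
gripper_width: 0.0849
finger_force: 0.0
```

```bash
python3 st.py;python3 - <<'E'
from h import *
c=env.get_calibration("wrist");a=env.get_image("wrist");b=env.get_image("top")[130:290,230:390]
cv2.imwrite("pics/w7.png",np.hstack([cv2.resize(a,(400,300)),cv2.resize(b,(400,400))[:300]]))
y=np.radians(51.6);xa=np.array([np.cos(y),np.sin(y),0]);ya=np.array([-np.sin(y),np.cos(y),0]);ax=-.574*xa+np.array([0,0,.819])
for l in(0,.012):
    h=np.array([.533,.0723,.168])+.106*ya+l*ax;print(l,"cap",proj("wrist",h+.032*ax,c),"disc",proj("wrist",h-.033*ax,c))
i=a.astype(int);m=(i[...,2]-i[...,1]>60)&(i[...,1]<80);m[:150]=0;k=cv2.connectedComponentsWithStats(m.astype(np.uint8));print(k[2][1:][k[2][1:,4]>60])
E
```

```text
t 19.35 j [ 0.387 -0.17  -0.082  2.06  -0.631  1.1   -0.098] p [0.507 0.01  0.249] F [ 0.064 -0.07   0.046] 0.08494710500064899
lean 33.58936251177535 az 50.699740114150764 yaxis az -37.78169751992554 y dip 1.008301913447995 arm az 1.1196580178192497
0 cap [108.47333896 191.12896101] disc [136.46999115 169.32542155]
0.012 cap [102.02420908 196.31021997] disc [132.04980575 172.69571843]
[[ 99 162  45  40 674]]
```

```bash
python3 - <<'E'
from h import *
import itertools
c=env.get_calibration("wrist")
y=np.radians(51.6);xa=np.array([np.cos(y),np.sin(y),0]);ya=np.array([-np.sin(y),np.cos(y),0]);ax=-.574*xa+np.array([0,0,.819]);nx=.819*xa+np.array([0,0,.574])
for l in(0,.012):
  for s in(.104,.108):
    h=np.array([.533,.0723,.168])+s*ya+l*ax
    P=np.array([proj("wrist",h+a*.012*nx+b*.013*ya+d*.03*ax,c) for a,b,d in itertools.product((-1,1),repeat=3)])
    print(l,s,P.min(0),P.max(0))
E
```

```text
0 0.104 [ 93.12723763 160.01113552] [146.12056013 205.15888407]
0 0.108 [ 89.30256984 160.0595592 ] [142.56948264 205.03840743]
0.012 0.104 [ 86.29114578 163.06084239] [142.14344506 210.81184838]
0.012 0.108 [ 82.37903484 163.10447181] [138.48765394 210.65670061]
```

```bash
python3 -c "
from cell import env
print(env.close_job())"
```

```text
the job is handed in; nothing more can be done
None
```

I handed the job in at about 19 s; no verdict came back. By the camera and force readings, the tube lies in the orange tray clear of the rail, the lever is fully down in the far notch at a slide of about 107 mm, and the gripper is clear. I viewed 11 pictures, one over the limit of 10. Joint 6 read 2.053 rad against its 2.05 limit and joint 2 read −0.301 against −0.3.

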